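# Run a hook block round the bend of a kitchen utensil rail

### The arm

A 6-joint arm with a two-finger parallel gripper is mounted at the origin on the work surface. World frame = base frame: x ahead of the robot, y to its left, z up, the work surface at z = 0. Lengths are in mm, angles in rad, forces in N, time in s.
With the tool pointing down it reaches from about 325 to 775 mm from the base axis. Payload 9.3 kg.
Tool frame: the origin (TCP) lies on the mounting face of the last link; the fingertips stand 173 mm ahead of it and the grasp point (between the pads) lies 155 mm ahead of it; z points along the fingers, y is the line along which they close (so a half turn about z gives the same grasp; the last joint's range is limited). The gripper opens to 85 mm and grips with 20 to 120 N. Pads are 22 mm wide; open, the fingers measure 114 mm over their backs; the gripper's body (76 mm by 85 mm) begins 54 mm behind the grasp point. The pads swing forward as they close: fully open they stand 13 mm farther back than shut.
Start: joints at [-1.474, 0.259, 0.021, 1.334, 0, 1.418], TCP at [135.959, -532.928, 404.679] pointing down, gripper open.
Joint ranges: [-3.04, 3.04], [-0.91, 1.82], [-1.04, 1.36], [-1.92, 1.95], [-1.52, 1.45], [-3.14, 3.14]. Speed limits (rad/s): [2.22, 2.22, 2.79, 3.14, 3.14, 3.14].

### API

Orientations are given as a rotation vector (axis times angle).
In Python, from station import manip, cams gives the robot as it stands.
- The arm moves only by the tool jog_arm, never from a script. Its argument "increments" is one flat list of numbers, 5 for each row, row after row: the shift along the tool's x, y, z in cm, then the turn about the tool's z in rad, then the closure in counts, from 0 (fully open) to 255 (shut). In form: [dx, dy, dz, twist, claw, dx, dy, dz, twist, claw, ...]. A call has 1 to 10 rows; each row shifts and turns the commanded pose from where the row before left it, along the tool's axes as they then stand; what a row does not reach is not made up. A row lasts 1/10 s, in which the tool goes at most 50 mm and 8.59 degrees, less where a joint would pass 70% of its speed; a pose out of reach is approached as far as the arm can. A call with a gripper value outside its range is refused whole. The fingers move at their own pace and stop on an object; "force" is the grip in N (left out, the last holds). Time passes only in rows, so rows that do not move let the fingers close. It gives the time, the measured TCP pose, the force, the opening and the grip force at its end, in the units of the state.
- manip.get_state(): the state, without advancing time (a new reading comes with each control period).
- cams.read_camera(name): name is "side" or "top"; returns the picture (480x640x3 uint8, blue, green, red); there is no depth.
- cams.camera_info(name): a dict with "fx", "fy", "cx", "cy" (pixels), "dist_coeffs" ([k1, k2, p1, p2, k3] as OpenCV has them; the pictures are not rectified), "extrinsics" (4x4, takes a point from world to camera coordinates). Camera axes: x right, y down, z forward; pixel columns grow to the right and rows downward; lengths in mm; the calibration is good to about 2 mm. A picture is of the moment at which its call begins. camera_info takes no time and is no camera call.
- manip.sign_off(): hands the job in; it is judged then, once.
The state is a dict: "time": time; "joints": joint angles; "qvel": joint speeds; "joint_torque": joint torques, N m; "tool_pos": TCP position; "tool_rot": TCP orientation; "wrist_force": force on the tool from outside, world axes, zero at the start; "torque": the same for the moment, N m; "finger_gap": finger opening in mm; "gripper_force": force on a finger pad.
Only numpy, scipy, OpenCV 4.12 (cv2) and the standard library are available. Lean on these libraries where they do the work, as an engineer would, in place of code of your own. Each camera call takes 0.05 s, during which the arm holds its last target. There are 200 camera calls.

### The job

Put the drilled hook block from the green cutting board onto the open end of the bent utensil rail and slide it gently along the rail, round the bend, until it is fully home against the stop disc by the post; let it hang there with its hooks down. Never force it: if it binds, ease it rather than push harder, and leave the cup, jar, cucumber, bowl and spoon around it where they are.

Things in the scene. Friction and masses are not known exactly. Their poses are not given: they have to be found in the camera images.
- runner_bore (a point): Centre of the bore of the loose hook block: white plastic, 26 mm (x, along the bore) by 32 mm (y) by 32 mm (z), about 0.16 kg, with a round 15 mm bore right through along x, rims chamfered 1.5 mm; both ends alike. z points up. It stands on the 12 mm thick board with the bore centre 59 mm above the table. Grip it by its two flat faces across y, at bore height.
- hook_foot (a point): Underside of the hook block's double hook, 47 mm below the bore centre, same axes: a steel stem (20 mm in x, 10 mm in y) carries a bar 28 mm (x) by 60 mm (y), 8 mm thick, its two ends in y turned up to 22 mm above the underside. The block stands on this bar.
- rack: Rail stand, fixed to the table: round foot 100 mm across, post 22 mm across with its top at 155 mm; origin under the post's centre at table height. A level 12 mm round steel rod, axis 140 mm high, runs from the post along the stand's -y (x = 0) to y = -110 mm, bends a quarter turn, and runs along -x (at y = -170 mm) to its open end at x = -130 mm.
- bend (a point): Drawn centre of the quarter bend, at x = -60, y = -110 mm in the stand's frame, 140 mm high; axes as the stand's. The rod's centre line bends round it at 60 mm radius, from the end leg (60 mm off in -y) to the leg by the post (60 mm off in +x). The 26 mm long block has just room to pass the bend if it turns along with the rod.
- rail_tip (a point): Drawn place of the rod's rounded open end (very tip, on the axis, 140 mm high); axes as the stand's, the end leg runs from here along +x. The rod as a whole has been clamped turned level about the post's axis by up to 0.2 rad either way from the drawing, so its tip may be 29 mm off sideways and 36 mm endways. It does not give. The turn is not in any reading: see or feel it.
- home (a point): Where the bore centre comes when the block is home, if the rod is not turned: 43 mm from the post's axis along the stand's -y, 140 mm high (with the rod turned, up to 9 mm off in x). Axes as the stand's; the block's bore lies along the rod. The block's end then touches the stop disc, 34 mm across, on the rod by the post, whose face is 30 mm from the post's axis.
- beaker: Steel cup, 60 mm across, 75 mm high, loose on the board; origin at its underside. To be left alone.
- shaker: Clear jar with a steel cap, 44 mm across, 80 mm high, loose on the board; origin at its underside. To be left alone.
- cucumber: Cucumber, about 184 mm long and 34 mm thick, lying on the far part of the board; origin at its underside. To be left alone.
- bowl: Shallow steel bowl, 130 mm across, 45 mm high, on the table below the rail; origin at its underside. To be left alone.
- ladle: Steel serving spoon, 240 mm long, lying on the table on the robot's left; origin at its underside. To be left alone.
Mind the look-alikes: they are no part of the job. What is shaped like the part that bears runner_bore but blue is not meant.

How it is judged:
By the outcome, as a careful person would: the job done as asked, in the order asked, and still so for the second after the job is handed in, with the robot touching nothing.
It also fails if it takes over 72 s, if anything falls off the work surface, if the arm or the gripper's body presses on something with over 40 N, if the wrist force passes 120 N, or if a joint passes its speed limit or range.

## Working session

There is one attempt and no reset: what is moved stays moved. The work goes in short steps, Python scripts to look and compute and a tool call to move; the robot and the scene stay as the last step left them, time stands still between calls to the robot, and variables do not carry over. Pictures are saved under pics/ and viewed, at most 10 in all, crops included, and the job is handed in when it is done.

Besides the shell and the picture viewer there is one more tool, called after "Request:" as name(argument=value, ...) on one line, values as JSON. jog_arm: Moves the arm, as the interface text tells. Its arguments: {"type":"object","properties":{"increments":{"type":"array","items":{"type":"number"}},"force":{"type":"number"}},"required":["increments"]}

```bash
mkdir -p pics; ls; cat > h.py <<'E'
import numpy as np, cv2, sys
sys.path.insert(0,'.')
from station import manip, cams
def info(n):
    i=cams.camera_info(n); K=np.array([[i['fx'],0,i['cx']],[0,i['fy'],i['cy']],[0,0,1]],float)
    return K,np.array(i['dist_coeffs'],float),np.array(i['extrinsics'],float)
def ray(n,u,v):
    K,d,E=info(n); p=cv2.undistortPoints(np.array([[[u,v]]],float),K,d)[0,0]
    R=E[:3,:3];t=E[:3,3]; return -R.T@t, R.T@np.array([p[0],p[1],1])
def atz(n,u,v,z):
    o,d=ray(n,u,v); return o+d*(z-o[2])/d[2]
def proj(n,P):
    K,d,E=info(n); r=cv2.Rodrigues(E[:3,:3])[0]
    return cv2.projectPoints(np.array(P,float).reshape(-1,1,3),r,E[:3,3],K,d)[0].reshape(-1,2)
def tri(a,b):
    (o1,d1),(o2,d2)=ray('top',*a),ray('side',*b)
    d1/=np.linalg.norm(d1);d2/=np.linalg.norm(d2)
    s=np.linalg.lstsq(np.c_[d1,-d2],o2-o1,rcond=None)[0]
    p,q=o1+s[0]*d1,o2+s[1]*d2
    return (p+q)/2,np.linalg.norm(p-q)
def shot(n,f,crop=None,k=1):
    im=cams.read_camera(n)
    if crop: x,y,w,h=crop; im=im[y:y+h,x:x+w]
    if k!=1: im=cv2.resize(im,None,fx=k,fy=k,interpolation=cv2.INTER_CUBIC)
    cv2.imwrite('pics/'+f,im)
E
python3 - <<'E'
from h import *
for n in('top','side'):
    shot(n,n+'0.png'); K,d,E=info(n); print(n,K[0,0],-E[:3,:3].T@E[:3,3],E[2,:3])
print(manip.get_state())
E
```

```text
pics
top 561.6047609270889 [ 388.69764539    6.23595407 1426.56792508] [ 0.08562986  0.00615929 -0.99630798]
side 462.6898577581572 [402.29513509 577.46030472 716.60694165] [ 0.13509422 -0.65349641 -0.74477648]
{'time': 0.1, 'joints': array([-1.47361963e+00,  2.59138800e-01,  2.08481549e-02,  1.33364324e+00,
        2.03128484e-05,  1.41821105e+00]), 'qvel': array([ 0.00091919, -0.00034432,  0.00365886, -0.00098282, -0.00058617,
       -0.00057092]), 'joint_torque': array([ 3.97442869e-03, -5.56696057e+01,  3.45069802e+01,  1.17330343e-02,
       -8.47912725e-05,  3.88630568e-06]), 'tool_pos': array([ 135.94823476, -532.90390385,  404.12903877]), 'tool_rot': array([-3.11599979e+00, -3.91164670e-01, -8.13634470e-05]), 'wrist_force': array([0.40050931, 0.79056805, 0.15586387]), 'torque': array([-0.05969258, -0.0199403 , -0.0227588 ]), 'gripper_force': 0.0, 'finger_gap': 85.59866662350521}
```

View pics/top0.png

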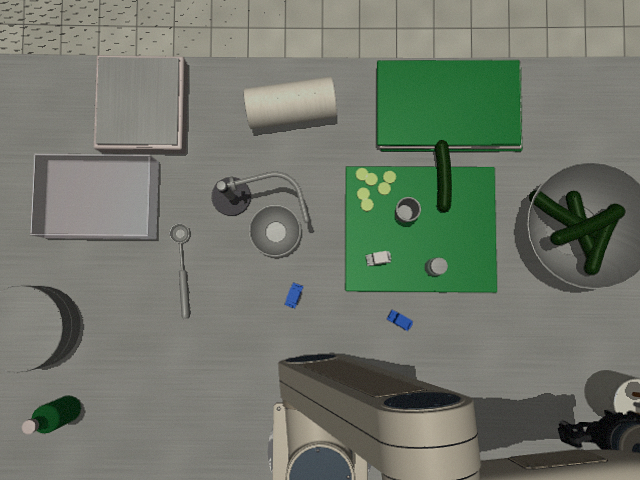

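View pics/side0.png

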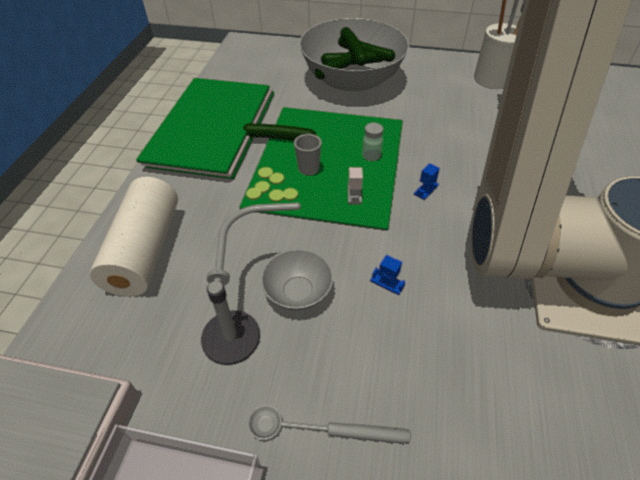

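Top: the look-alikes are the white block on the board at (378,258) and blue ones at (293,295) and (400,320); the white one is meant. The rail runs from the post at (228,185), round the bend near (295,180), to its tip at about (309,230). Next, close crops.

```bash
python3 - <<'E'
from h import *
t=cv2.imread('pics/top0.png');s=cv2.imread('pics/side0.png')
z=lambda im,x,y,w,h,k:cv2.resize(im[y:y+h,x:x+w],None,fx=k,fy=k,interpolation=cv2.INTER_CUBIC)
a=z(t,205,160,120,80,6);cv2.imwrite('pics/c1.png',a)   # rail top, 720x480
b=np.hstack([z(t,355,240,50,40,8),z(s,330,160,50,50,8)[:320]]);
cv2.imwrite('pics/c2.png',np.vstack([b,np.hstack([z(s,190,190,130,70,5),np.zeros((350,150,3),np.uint8)])[:270]]))
E
```

```text
(no output)
```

View pics/c1.png

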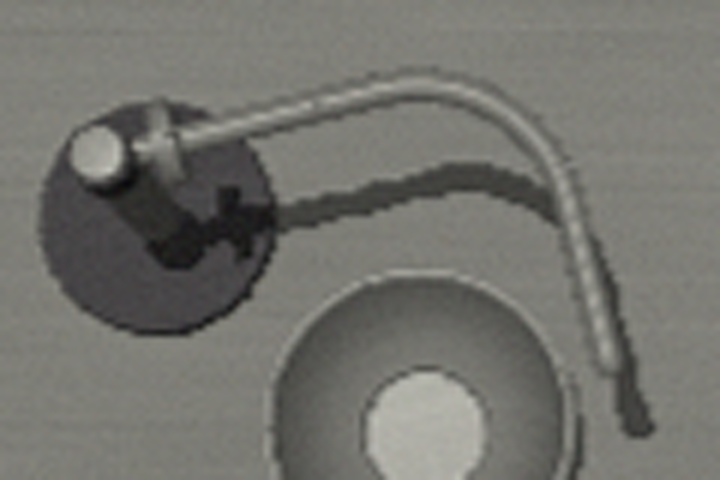

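View pics/c2.png

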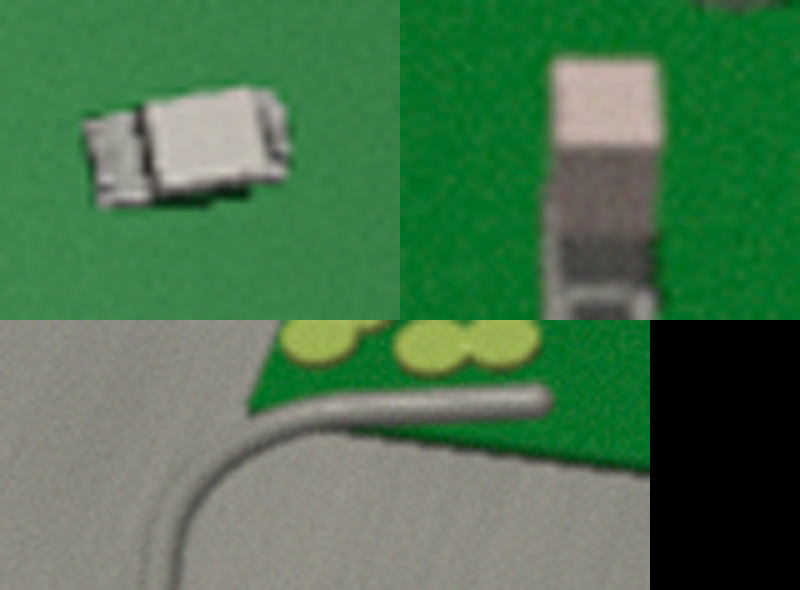

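c1: post top (100,156), end leg (583,250)–(610,376), leg by the post (185,137)–(330,100). c2: the block is white, with its top-face corners at (147,103), (250,88), (267,172), (160,192), its bore along the image vertical and its hook bar across. Next, fit the poses.

```bash
cat > fit.py <<'E'
from h import *
from scipy.optimize import least_squares
c=lambda L,k,ox,oy:[((x+.5)/k-.5+ox,(y+.5)/k-.5+oy) for x,y in L]
def dense(px,py,a):
    s=np.linspace(0,1,60)
    A=np.c_[0*s,-30-80*s]; B=np.c_[-60+60*np.cos(s*np.pi/2),-110-60*np.sin(s*np.pi/2)]; C=np.c_[-60-70*s,-170+0*s]
    P=np.vstack([A,B,C]); R=np.array([[np.cos(a),-np.sin(a)],[np.sin(a),np.cos(a)]])
    return np.c_[P@R.T+[px,py],np.full(len(P),140.)]
if __name__=='__main__':
    top=c([(200,133),(260,117),(330,97),(420,85),(500,115),(555,175),(583,250),(598,310)],6,205,160); ttip=c([(611,376)],6,205,160)[0]
    post=c([(100,156)],6,205,160)[0]
    side=c([(440,85),(380,87),(300,97),(230,132),(190,180)],5,190,190); stip=c([(551,79)],5,190,190)[0]
    print('post',atz('top',*post,155),'tip top',atz('top',*ttip,140),'tip side',atz('side',*stip,140),'tri',tri(ttip,stip))
    def res(p,use=('top','side')):
        D=dense(*p); r=[]
        for n,L,tp in(('top',top,ttip),('side',side,stip)):
            if n not in use: continue
            q=proj(n,D)
            r+=[np.min(np.linalg.norm(q-u,axis=1)) for u in L]+list(q[-1]-tp)
            if n=='top': r+=list(proj('top',[[p[0],p[1],155]])[0]-post)
        return np.array(r)
    p0=[500,300,0]
    p0[:2]=atz('top',*post,155)[:2]
    for u in(('top','side'),('top',)):
        f=least_squares(res,p0,args=(u,)); print(u,f.x,f.fun.round(2)); D=dense(*f.x); print('tip',D[-1])
    T=c([(147,103),(250,88),(267,172),(160,192)],8,355,240); S=c([(152,58),(260,58),(263,147),(152,145)],8,330,160)
    for n,L in(('top',T),('side',S)):
        W=np.array([atz(n,*q,75)[:2] for q in L]); print(n,W.round(1).tolist(),W.mean(0)); E=np.diff(np.vstack([W,W[:1]]),axis=0); print(np.linalg.norm(E,axis=1),np.degrees(np.arctan2(E[:,1],E[:,0])))
E
python3 fit.py
```

```text
post [628.19803793 229.49799705 155.        ] tip top [546.62859614  34.1329234  140.        ] tip side [550.390984    32.49715597 140.        ] tri (array([548.12020228,  34.33158679, 141.97678516]), np.float64(3.475143564015311))
('top', 'side') [6.28853630e+02 2.31552859e+02 2.71696340e-01] [ 0.36  0.39  0.6   0.51  1.28  0.73  0.27  0.04  0.54 -1.12 -0.89 -0.29
  0.48  0.73  0.82  0.49  0.68  0.59  0.25]
tip [549.24462335  32.90139063 140.        ]
('top',) [6.29818402e+02 2.30953215e+02 2.54916859e-01] [ 0.39  0.47  0.88  0.1   0.92  0.56  0.44  0.4   0.2  -0.11 -0.62 -0.7 ]
tip [546.8874902   33.66544617 140.        ]
top [[482.2, -125.3], [486.9, -156.3], [461.7, -161.2], [455.4, -129.1]] [ 471.57101512 -142.98084949]
[31.33191706 25.76944899 32.72342659 27.06187244] [ -81.35143706 -168.87044669  100.95238003    8.12019627]
side [[491.7, -158.5], [463.9, -163.7], [458.5, -129.6], [486.6, -125.1]] [ 475.18995106 -144.22628564]
[28.31009674 34.52727815 28.39001124 33.7816321 ] [-169.24926009   99.00421138    9.2404591   -81.15322575]
```

Request:
jog_arm(increments=[3.8, -2.6, 0.5, 0, 0, 3.8, -2.6, 0.5, 0, 0, 3.8, -2.6, 0.5, 0, 0, 3.8, -2.6, 0.5, 0, 0, 3.8, -2.6, 0.5, 0, 0, 3.8, -2.6, 0.5, 0, 0, 3.8, -2.6, 0.5, 0, 0, 3.8, -2.6, 0.5, 0, 0, 3.8, -2.6, 0.5, 0, 0, 3.8, -2.6, 0.5, 0, 0])

```text
time: 1.1
tool_pos: [440.7, -185.3, 354.4]
tool_rot: [-3.117, -0.391, 0.0]
wrist_force: [0.5, -0.8, 0.1]
finger_gap: 85.2
gripper_force: 0.0
```

```bash
cat >> h.py <<'E'
from scipy.spatial.transform import Rotation as Ro
def go(x,y,z,yaw=None,pr=True):
    "delta in tool axes (cm) and twist to bring TCP to x,y,z,yaw"
    s=manip.get_state(); R=Ro.from_rotvec(s['tool_rot']).as_matrix(); p=s['tool_pos']
    d=R.T@(np.array([x,y,z])-p)/10; ya=np.arctan2(R[1,0],R[0,0])
    print('t',round(s['time'],2),'p',p.round(1),'yaw',round(ya,3),'tilt',R[:2,2].round(4),'q',s['joints'].round(2),'F',s['wrist_force'].round(1),'M',s['torque'].round(2),'gap',round(s['finger_gap'],1),s['gripper_force'].round(1))
    print('d',d.round(2),'twist',None if yaw is None else round(ya-yaw,3))
E
python3 -c "
from h import *
go(473,-143.5,260,.17)"
```

```text
Traceback (most recent call last):
  File "h.py", line 31, in go
    print('t',round(s['time'],2),'p',p.round(1),'yaw',round(ya,3),'tilt',R[:2,2].round(4),'q',s['joints'].round(2),'F',s['wrist_force'].round(1),'M',s['torque'].round(2),'gap',round(s['finger_gap'],1),s['gripper_force'].round(1))
                                                                                                                                                                                                         ^^^^^^^^^^^^^^^^^^^^^^^^
AttributeError: 'float' object has no attribute 'round'
```

Request:
jog_arm(increments=[1.4, -1.1, 3, 0, 0, 1.4, -1.1, 3, 0, 0, 1.36, -1.05, 3, 0.08, 0, 0, 0, 0, 0, 0], force=50)

```text
time: 1.5
tool_pos: [471.8, -143.5, 261.2]
tool_rot: [-3.127, -0.267, 0.008]
wrist_force: [-0.5, -1.2, 0.4]
finger_gap: 85.3
gripper_force: 0.0
```

```bash
sed -i "s/s\['gripper_force'\].round(1)/round(float(s['gripper_force']),1)/" h.py; python3 - <<'E'
from h import *
go(473,-143.5,212,.17)
k=6
a=cams.read_camera('top');b=cams.read_camera('side')
z=lambda im,x,y,w,h,k:cv2.resize(im[y:y+h,x:x+w],None,fx=k,fy=k,interpolation=cv2.INTER_CUBIC)
cv2.imwrite('pics/d1.png',np.hstack([z(a,330,215,100,100,4),z(b,305,110,100,100,4)]))
E
```

```text
t 1.5 p [ 471.8 -143.5  261.2] yaw 0.17 tilt [-0.0056  0.0032] q [-0.47  0.25 -0.37  0.95  0.    2.51] F [-0.5 -1.2  0.4] M [ 0.04 -0.02 -0.03] gap 85.3 0.0
d [0.14 0.04 4.92] twist 0.0
```

View pics/d1.png

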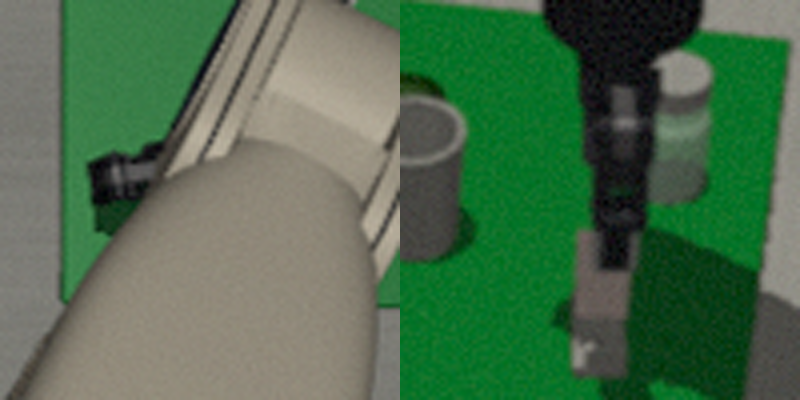

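The side view shows the near finger at (613,250) in line with the white block, whose top is near (606,270); the arm hides the top view. Go down and grip.

Request:
jog_arm(increments=[0.14, 0, 2.5, 0, 0, 0, 0, 2.4, 0, 0, 0, 0, 0, 0, 0, 0, 0, 0, 0, 255, 0, 0, 0, 0, 255, 0, 0, 0, 0, 255, 0, 0, 0, 0, 255, 0, 0, 0, 0, 255, 0, 0, 0, 0, 255], force=50)

```text
time: 2.5
tool_pos: [473.8, -145.2, 216.9]
tool_rot: [3.129, 0.267, 0.003]
wrist_force: [-1.0, 0.3, 7.3]
finger_gap: 31.5
gripper_force: 50.5
```

```bash
python3 -c "
from h import *
go(473,-143.5,299,.17)"
```

```text
t 2.5 p [ 473.8 -145.2  216.9] yaw 0.17 tilt [ 0.0018 -0.001 ] q [-0.47  0.3  -0.44  0.83 -0.    2.5 ] F [-1.   0.3  7.3] M [ 0.19  0.22 -0.01] gap 31.5 50.5
d [-0.04 -0.17 -8.21] twist -0.0
```

Request:
jog_arm(increments=[0, 0, -1.5, 0, 255, 0, 0, -2.5, 0, 255, 0, 0, -2.5, 0, 255, 0, 0, -1.7, 0, 255, 0, 0, 0, 0, 255, 0, 0, 0, 0, 255])

```text
time: 3.1
tool_pos: [473.4, -144.9, 297.5]
tool_rot: [3.13, 0.267, 0.0]
wrist_force: [-0.6, 0.2, -2.1]
finger_gap: 31.5
gripper_force: 49.9
```

```bash
python3 -c "
from h import *
# target: bore centre 35 mm before tip on axis
a=.26; go(548-45*np.cos(a),33.3-45*np.sin(a),298,a)"
```

```text
t 3.1 p [ 473.4 -144.9  297.5] yaw 0.17 tilt [ 0.0003 -0.0002] q [-0.47  0.22 -0.31  1.04 -0.    2.5 ] F [-0.6  0.2 -2.1] M [-0.01 -0.02 -0.03] gap 31.5 49.9
d [  5.89 -15.9   -0.05] twist -0.09
```

Request:
jog_arm(increments=[1.0, -2.5, 0, 0, 255, 1.2, -3.3, 0, 0, 255, 1.2, -3.5, 0, 0, 255, 1.2, -3.5, 0, 0, 255, 1.2, -2.4, 0, 0, 255, 0.1, -0.7, 0, -0.09, 255, 0, 0, 0, 0, 255, 0, 0, 0, 0, 255])

```text
time: 3.9
tool_pos: [504.6, 21.6, 296.7]
tool_rot: [-3.115, -0.404, 0.003]
wrist_force: [0.1, -0.1, -1.8]
finger_gap: 31.4
gripper_force: 50.1
```

```bash
python3 - <<'E'
from h import *
a=.26; go(548-45*np.cos(a),33.3-45*np.sin(a),298,a)
im=cams.read_camera('top');b=cams.read_camera('side')
cv2.imwrite('pics/e_top.png',im);cv2.imwrite('pics/e_side.png',b)
z=lambda im,x,y,w,h,k:cv2.resize(im[y:y+h,x:x+w],None,fx=k,fy=k,interpolation=cv2.INTER_CUBIC)
cv2.imwrite('pics/e1.png',np.vstack([z(b,220,170,133,60,6)[:,:798],z(im,260,180,133,40,6)[:,:798]]))
E
```

```text
t 3.9 p [504.6  21.6 296.7] yaw 0.258 tilt [-0.0017 -0.    ] q [-0.12  0.24 -0.29  1.04 -0.    2.76] F [ 0.1 -0.1 -1.8] M [0.04 0.   0.05] gap 31.4 50.1
d [-0.01 -0.02 -0.13] twist -0.002
```

View pics/e1.png

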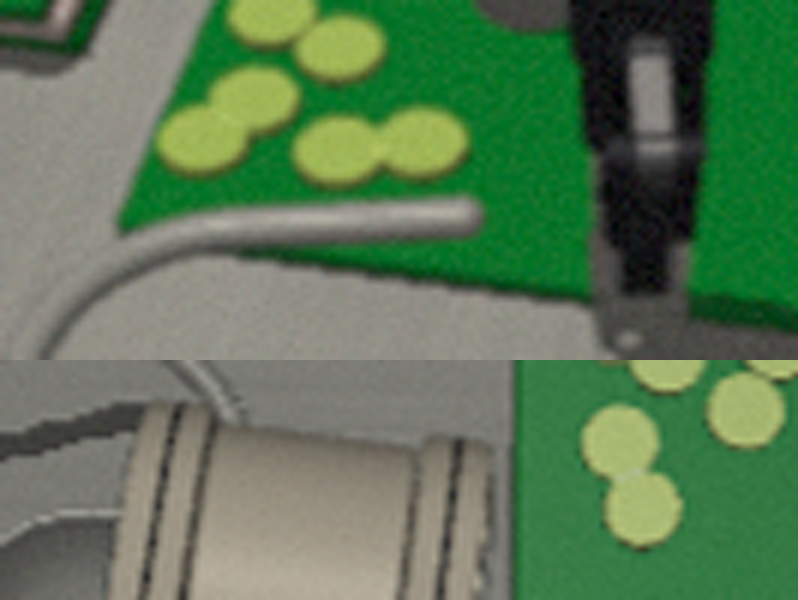

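Side view: the rod tip is at crop (483,215), and the block under the finger is at (595–690, 240–345). The arm hides the top view. Overlay the block expected from the kinematics to get the side camera's bias.

```bash
python3 - <<'E'
from h import *
b=cv2.imread('pics/e_side.png'); x0,y0,w,h,k=285,185,66,75,6
z=cv2.resize(b[y0:y0+h,x0:x0+w],None,fx=k,fy=k,interpolation=cv2.INTER_CUBIC); o=z.copy()
s=manip.get_state(); p=s['tool_pos'];a=.258;R=np.array([[np.cos(a),-np.sin(a)],[np.sin(a),np.cos(a)]])
def L(pts,c):
    P=np.array(pts,float); W=np.c_[P[:,:2]@R.T+p[:2],P[:,2]+p[2]-157.9]
    q=(proj('side',W)-[x0,y0]+.5)*k-.5; print(q.round(0).tolist()); cv2.polylines(o,[q.round().astype(int)],False,c,1)
L([(-13,16,-16),(13,16,-16),(13,16,16),(-13,16,16),(-13,16,-16)],(0,0,255))
L([(-14,30,-47),(14,30,-47),(14,30,-25),(-14,30,-25),(-14,30,-47)],(0,255,255))
L([(-13,16,16),(-13,-16,16),(13,-16,16),(13,16,16)],(255,0,0))
cv2.imwrite('pics/e2.png',np.hstack([z,o]))
E
```

```text
[[302.0, 195.0], [213.0, 200.0], [212.0, 123.0], [303.0, 118.0], [302.0, 195.0]]
[[307.0, 301.0], [213.0, 306.0], [212.0, 256.0], [309.0, 252.0], [307.0, 301.0]]
[[303.0, 118.0], [294.0, 40.0], [205.0, 44.0], [212.0, 123.0]]
```

View pics/e2.png

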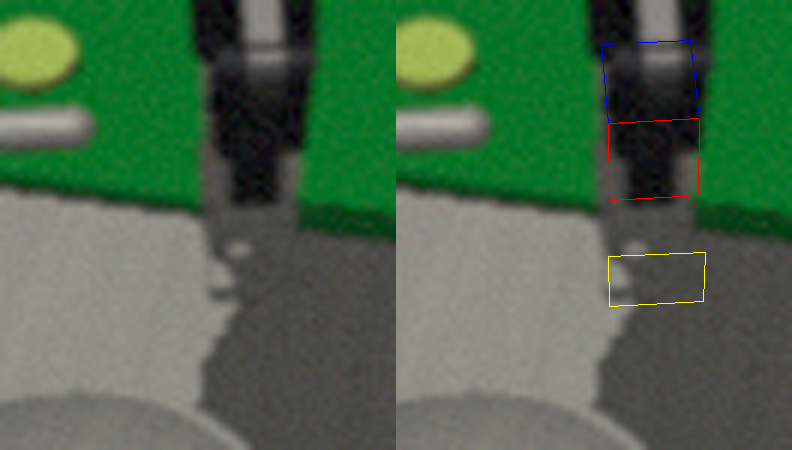

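```bash
python3 - <<'E'
from h import *
b=np.mean([cams.read_camera('side').astype(float) for _ in range(6)],0)
z=b[215:245,310:345]; z=np.clip((z-50)*255/60,0,255).astype(np.uint8)
z=cv2.resize(z,None,fx=16,fy=16,interpolation=cv2.INTER_CUBIC)
s=manip.get_state(); p=s['tool_pos'];a=.258;R=np.array([[np.cos(a),-np.sin(a)],[np.sin(a),np.cos(a)]])
for pts in ([(-14,30,-47),(14,30,-47),(14,30,-25),(-14,30,-25)],[(-13,16,-16),(13,16,-16)]):
    P=np.array(pts,float); W=np.c_[P[:,:2]@R.T+p[:2],P[:,2]+p[2]-157.9]
    for u in (proj('side',W)-[310,215]+.5)*16-.5: print(u.round()); cv2.circle(z,tuple(int(round(v)) for v in u),3,(0,0,255),-1)
cv2.imwrite('pics/e3.png',z); print(s['tool_pos'])
E
```

```text
[419. 321.]
[167. 334.]
[166. 203.]
[422. 190.]
[404.  40.]
[166.  52.]
[504.8155653   21.23384379 297.71143153]
```

View pics/e3.png

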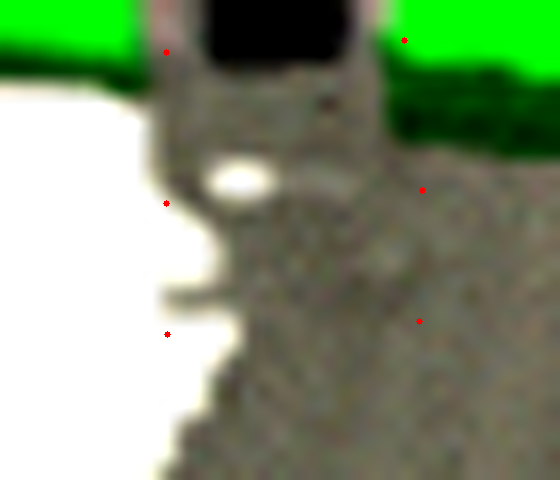

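The overlay suggests the side camera reads about 2 mm too far in +x and −y, so the true tip is about (547.5, 35). Shift 1.3 mm left and approach gently.

Request:
jog_arm(increments=[0.5, -0.13, 0, 0, 255, 0.6, 0, 0, 0, 255, 0.6, 0, 0, 0, 255, 0.4, 0, 0, 0, 255, 0.2, 0, 0, 0, 255, 0.2, 0, 0, 0, 255, 0.2, 0, 0, 0, 255, 0.2, 0, 0, 0, 255, 0.2, 0, 0, 0, 255], force=35)

```text
time: 5.2
tool_pos: [534.5, 30.9, 297.8]
tool_rot: [3.115, 0.407, 0.0]
wrist_force: [-0.1, 0.7, -1.2]
finger_gap: 31.4
gripper_force: 50.1
```

```bash
cat >> h.py <<'E'
def rel(tip=(547.5,35),a=.26,z=297.9):
    "TCP in the rail leg frame: along from tip, left of axis; forces in tool axes"
    s=manip.get_state(); p=s['tool_pos']; c,n=np.cos(a),np.sin(a); d=p[:2]-tip
    R=Ro.from_rotvec(s['tool_rot']).as_matrix(); ya=np.arctan2(R[1,0],R[0,0])
    print('t',round(s['time'],2),'along',round(d@[c,n],1),'left',round(d@[-n,c],2),'z',round(p[2],1),'p',p.round(1),'yaw',round(ya,3),'q6',s['joints'][5].round(2),'Ftool',(R.T@s['wrist_force']).round(1),'Mtool',(R.T@s['torque']).round(2),'gap',round(s['finger_gap'],1))
E
python3 -c "
from h import *
rel()"
```

```text
t 5.2 along -13.6 left -0.65 z 297.8 p [534.5  30.9 297.8] yaw 0.26 q6 2.78 Ftool [ 0.1 -0.7  1.2] Mtool [-0.01  0.02  0.  ] gap 31.4
```

Request:
jog_arm(increments=[0.2, 0, 0, 0, 255, 0.2, 0, 0, 0, 255, 0.2, 0, 0, 0, 255, 0.2, 0, 0, 0, 255], force=35)

```text
time: 5.6
tool_pos: [542.3, 32.9, 297.7]
tool_rot: [3.115, 0.407, -0.0]
wrist_force: [0.8, -0.5, -1.9]
finger_gap: 31.2
gripper_force: 50.1
```

```bash
python3 -c "
from h import *
rel()"
```

```text
t 5.6 along -5.5 left -0.66 z 297.7 p [542.3  32.9 297.7] yaw 0.26 q6 2.79 Ftool [0.7 0.7 1.9] Mtool [-0.02  0.03 -0.03] gap 31.2
```

Request:
jog_arm(increments=[0.2, 0, 0, 0, 255, 0.3, 0, 0, 0, 255, 0.3, 0, 0, 0, 255, 0.3, 0, 0, 0, 255, 0.3, 0, 0, 0, 255, 0, 0, 0, 0, 255])

```text
time: 6.2
tool_pos: [556.1, 36.6, 297.6]
tool_rot: [3.115, 0.407, 0.0]
wrist_force: [-0.3, 0.5, 0.0]
finger_gap: 31.2
gripper_force: 50.1
```

```bash
python3 - <<'E'
from h import *
rel()
b=cams.read_camera('side')
cv2.imwrite('pics/f1.png',cv2.resize(b[170:240,240:340],None,fx=7,fy=7,interpolation=cv2.INTER_CUBIC))
E
```

```text
t 6.2 along 8.7 left -0.71 z 297.6 p [556.1  36.6 297.6] yaw 0.26 q6 2.8 Ftool [-0.1 -0.6 -0. ] Mtool [ 0.01  0.03 -0.03] gap 31.2
```

View pics/f1.png

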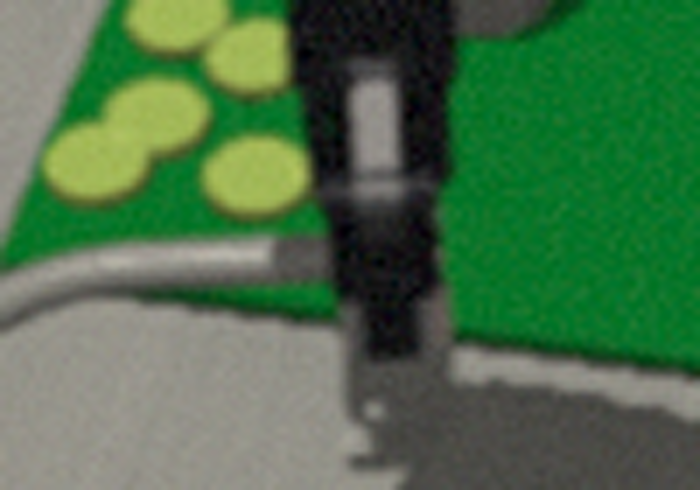

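The rod now enters the block at (330,262) with no contact force. Feel the lateral clearance.

Request:
jog_arm(increments=[0.3, -0.1, 0, 0, 255, 0.3, -0.1, 0, 0, 255, 0, 0, 0, 0, 255])

```text
time: 6.55
tool_pos: [561.3, 39.7, 297.7]
tool_rot: [3.114, 0.406, -0.0]
wrist_force: [1.1, -4.1, -1.6]
finger_gap: 31.5
gripper_force: 50.0
```

```bash
python3 -c "
from h import *
rel()"
```

```text
t 6.55 along 14.6 left 1.0 z 297.7 p [561.3  39.7 297.7] yaw 0.259 q6 2.8 Ftool [-0.   4.3  1.6] Mtool [-0.93 -0.14  0.05] gap 31.5
```

Request:
jog_arm(increments=[0, 0.1, 0, 0, 255, 0, 0.1, 0, 0, 255, 0, 0.1, 0, 0, 255, 0, 0, 0, 0, 255])

```text
time: 6.95
tool_pos: [561.8, 37.0, 297.7]
tool_rot: [-3.115, -0.407, -0.0]
wrist_force: [0.4, -0.3, -1.0]
finger_gap: 31.5
gripper_force: 50.0
```

```bash
python3 -c "
from h import *
rel()"
```

```text
t 6.95 along 14.3 left -1.69 z 297.7 p [561.8  37.  297.7] yaw 0.26 q6 2.8 Ftool [0.3 0.4 1. ] Mtool [0.04 0.01 0.03] gap 31.5
```

Request:
jog_arm(increments=[0, 0.1, 0, 0, 255, 0, 0.1, 0, 0, 255, 0, 0, 0, 0, 255])

```text
time: 7.25
tool_pos: [562.0, 35.9, 297.7]
tool_rot: [-3.112, -0.408, 0.0]
wrist_force: [-1.3, 6.2, -0.7]
finger_gap: 31.2
gripper_force: 50.2
```

```bash
python3 -c "
from h import *
rel()"
```

```text
t 7.25 along 14.3 left -2.91 z 297.7 p [562.   35.9 297.7] yaw 0.261 q6 2.8 Ftool [ 0.3 -6.3  0.7] Mtool [ 1.33  0.08 -0.01] gap 31.2
```

Request:
jog_arm(increments=[0, -0.14, 0, 0, 255, 0, -0.13, 0, 0, 255, 0.5, 0, 0, 0, 255, 0.5, 0, 0, 0, 255, 0.5, 0, 0, 0, 255, 0.5, 0, 0, 0, 255, 0.5, 0, 0, 0, 255, 0.5, 0, 0, 0, 255, 0.4, 0, 0, 0, 255, 0, 0, 0, 0, 255])

```text
time: 8.25
tool_pos: [594.9, 46.6, 297.5]
tool_rot: [-3.115, -0.407, -0.0]
wrist_force: [0.3, -0.1, -1.3]
finger_gap: 31.3
gripper_force: 50.0
```

```bash
python3 -c "
from h import *
rel()"
```

```text
t 8.25 along 48.8 left -0.98 z 297.5 p [594.9  46.6 297.5] yaw 0.26 q6 2.82 Ftool [0.2 0.2 1.3] Mtool [-0.05  0.01 -0.01] gap 31.3
```

Request:
jog_arm(increments=[0, -0.1, 0, 0, 255, 0, -0.1, 0, 0, 255, 0, 0, 0, 0, 255])

```text
time: 8.55
tool_pos: [593.9, 48.2, 297.7]
tool_rot: [3.114, 0.406, -0.0]
wrist_force: [1.1, -3.9, -3.7]
finger_gap: 31.3
gripper_force: 49.7
```

```bash
python3 -c "
from h import *
rel()"
```

```text
t 8.55 along 48.2 left 0.8 z 297.7 p [593.9  48.2 297.7] yaw 0.259 q6 2.82 Ftool [0.  4.  3.7] Mtool [-0.81  0.05  0.07] gap 31.3
```

Request:
jog_arm(increments=[0, 0.1, 0, 0, 255, 0, 0.1, 0, 0, 255, 0, 0.1, 0, 0, 255, 0, 0.1, 0, 0, 255, 0, 0, 0, 0, 255])

```text
time: 9.05
tool_pos: [594.9, 44.8, 297.8]
tool_rot: [-3.114, -0.407, -0.0]
wrist_force: [-0.1, 2.7, -0.7]
finger_gap: 31.5
gripper_force: 50.2
```

```bash
python3 -c "
from h import *
rel()"
```

```text
t 9.05 along 48.3 left -2.74 z 297.8 p [594.9  44.8 297.8] yaw 0.26 q6 2.82 Ftool [ 0.6 -2.7  0.7] Mtool [0.58 0.03 0.03] gap 31.5
```

Both feel tests agree: the axis lies at left = −1.0 and the rod angle is 0.26 rad. Plan the bend as chord-following rows.

```bash
cat > plan.py <<'E'
# plan.py u v yaw s0 step n r [ub vc]: leg-frame commanded pose -> rounded tool rows along the rail
import sys,numpy as np
u,v,w,s,st=map(float,sys.argv[1:6]);n=int(sys.argv[6]);ub,v0=(list(map(float,sys.argv[7:9]))+[70.5,-1.0][len(sys.argv[7:9]):])
def rod(s):
    if s<0:return np.array([ub+s,v0])
    t=s/60
    if t<np.pi/2:return np.array([ub+60*np.sin(t),v0+60-60*np.cos(t)])
    return np.array([ub+60,v0+60+s-30*np.pi])
rows=[]
for i in range(n):
    s+=st; A,B,C=rod(s-11),rod(s+11),rod(s); P=(A+B)/4+C/2; yaw=np.arctan2(*(B-A)[::-1])
    d=P-[u,v]; dx=round((d@[np.cos(w),np.sin(w)])/10,2); dy=round(-(d@[-np.sin(w),np.cos(w)])/10,2); tw=round(-(yaw-w),2)
    u+=10*(dx*np.cos(w)+dy*np.sin(w)); v+=10*(dx*np.sin(w)-dy*np.cos(w)); w-=tw
    rows.append(f'{dx},{dy},0,{tw},255')
print(', '.join(rows)); print('end',round(u,2),round(v,2),round(w,3),'s',s)
E
python3 plan.py 48.3 -1 0 -22.2 4 10; python3 plan.py 48.3 -1 0 -22.2 4 14|tail -1
```

```text
0.4,-0.0,0,-0.0,255, 0.4,-0.0,0,-0.0,255, 0.4,-0.0,0,-0.0,255, 0.4,-0.0,0,-0.01,255, 0.4,-0.01,0,-0.02,255, 0.4,-0.01,0,-0.03,255, 0.4,-0.01,0,-0.05,255, 0.39,-0.02,0,-0.05,255, 0.4,-0.01,0,-0.07,255, 0.4,-0.01,0,-0.07,255
end 87.94 2.07 0.3 s 17.8
end 102.24 8.72 0.56 s 33.8
```

Request:
jog_arm(increments=[0.4, -0.2, 0, 0, 255, 0.4, 0, 0, 0, 255, 0.4, 0, 0, 0, 255, 0.4, 0, 0, -0.01, 255, 0.4, -0.01, 0, -0.02, 255, 0.4, -0.01, 0, -0.03, 255, 0.4, -0.01, 0, -0.05, 255, 0.39, -0.02, 0, -0.05, 255, 0.4, -0.01, 0, -0.07, 255], force=30)

```text
time: 9.95
tool_pos: [628.9, 57.8, 297.6]
tool_rot: [3.046, 0.767, -0.0]
wrist_force: [0.3, -0.1, -1.5]
finger_gap: 31.4
gripper_force: 50.0
```

```bash
python3 -c "
from h import *
rel()"; python3 plan.py 48.3 -1 0 -22.2 4 9|tail -1
```

```text
t 9.95 along 84.5 left 1.08 z 297.6 p [628.9  57.8 297.6] yaw 0.493 q6 2.61 Ftool [0.2 0.2 1.5] Mtool [-0.03 -0.03 -0.03] gap 31.4
end 84.07 1.06 0.23 s 13.8
```

```bash
python3 plan.py 84.07 1.06 .23 13.8 4 6;python3 plan.py 84.07 1.06 .23 13.8 4 12
```

```text
0.4,-0.01,0,-0.07,255, 0.39,-0.02,0,-0.06,255, 0.4,-0.01,0,-0.07,255, 0.4,-0.01,0,-0.07,255, 0.39,-0.02,0,-0.06,255, 0.4,-0.01,0,-0.07,255
end 105.57 10.93 0.63 s 37.8
0.4,-0.01,0,-0.07,255, 0.39,-0.02,0,-0.06,255, 0.4,-0.01,0,-0.07,255, 0.4,-0.01,0,-0.07,255, 0.39,-0.02,0,-0.06,255, 0.4,-0.01,0,-0.07,255, 0.39,-0.01,0,-0.07,255, 0.4,-0.02,0,-0.06,255, 0.4,-0.01,0,-0.07,255, 0.39,-0.01,0,-0.07,255, 0.4,-0.02,0,-0.06,255, 0.4,-0.01,0,-0.07,255
end 121.53 28.4 1.03 s 61.8
```

Request:
jog_arm(increments=[0.4, -0.01, 0, -0.07, 255, 0.39, -0.02, 0, -0.06, 255, 0.4, -0.01, 0, -0.07, 255, 0.4, -0.01, 0, -0.07, 255, 0.39, -0.02, 0, -0.06, 255])

```text
time: 10.45
tool_pos: [644.4, 69.9, 297.6]
tool_rot: [-2.879, -1.258, 0.0]
wrist_force: [0.1, -0.1, -1.5]
finger_gap: 31.3
gripper_force: 50.0
```

```bash
python3 -c "
from h import *
rel()"; python3 plan.py 84.07 1.06 .23 13.8 4 5|tail -1
```

```text
t 10.45 along 102.6 left 8.79 z 297.6 p [644.4  69.9 297.6] yaw 0.824 q6 2.3 Ftool [-0.   0.2  1.5] Mtool [ 0.03 -0.03  0.04] gap 31.3
end 102.24 8.72 0.56 s 33.8
```

Request:
jog_arm(increments=[0.4, -0.01, 0, -0.07, 255, 0.39, -0.01, 0, -0.07, 255, 0.4, -0.02, 0, -0.06, 255, 0.4, -0.01, 0, -0.07, 255])

```text
time: 10.85
tool_pos: [653.5, 82.9, 297.5]
tool_rot: [-2.683, -1.634, 0.0]
wrist_force: [0.2, -0.3, -1.6]
finger_gap: 31.8
gripper_force: 50.0
```

```bash
python3 -c "
from h import *
rel()"; python3 plan.py 84.07 1.06 .23 13.8 4 9|tail -1
```

```text
t 10.85 along 114.8 left 18.99 z 297.5 p [653.5  82.9 297.5] yaw 1.094 q6 2.05 Ftool [-0.2  0.3  1.6] Mtool [ 0.05 -0.02  0.03] gap 31.8
end 114.43 18.87 0.83 s 49.8
```

Request:
jog_arm(increments=[0.39, -0.01, 0, -0.07, 255, 0.4, -0.02, 0, -0.06, 255, 0.4, -0.01, 0, -0.07, 255])

```text
time: 11.15
tool_pos: [657.9, 93.9, 297.5]
tool_rot: [-2.507, -1.893, 0.001]
wrist_force: [0.4, -0.4, -0.2]
finger_gap: 31.4
gripper_force: 50.0
```

```bash
python3 -c "
from h import *
rel()"; python3 plan.py 84.07 1.06 .23 13.8 4 12|tail -1;  python3 plan.py 121.53 28.4 1.03 61.8 4 5;  python3 plan.py 121.53 28.4 1.03 61.8 4 10
```

```text
t 11.15 along 121.8 left 28.54 z 297.5 p [657.9  93.9 297.5] yaw 1.294 q6 1.86 Ftool [-0.3  0.5  0.2] Mtool [ 0.14 -0.05  0.  ] gap 31.4
end 121.53 28.4 1.03 s 61.8
0.39,-0.01,0,-0.07,255, 0.4,-0.02,0,-0.06,255, 0.4,-0.01,0,-0.07,255, 0.39,-0.01,0,-0.07,255, 0.4,-0.02,0,-0.06,255
end 128.68 46.77 1.36 s 81.8
0.39,-0.01,0,-0.07,255, 0.4,-0.02,0,-0.06,255, 0.4,-0.01,0,-0.07,255, 0.39,-0.01,0,-0.07,255, 0.4,-0.02,0,-0.06,255, 0.39,-0.01,0,-0.07,255, 0.4,-0.0,0,-0.05,255, 0.4,-0.01,0,-0.04,255, 0.4,-0.0,0,-0.03,255, 0.4,-0.0,0,-0.02,255
end 130.51 66.56 1.57 s 101.8
```

Request:
jog_arm(increments=[0.39, 0.03, 0, -0.07, 255, 0.4, 0, 0, -0.06, 255, 0.4, -0.01, 0, -0.07, 255])

```text
time: 11.45
tool_pos: [660.2, 105.4, 297.4]
tool_rot: [-2.305, -2.134, 0.002]
wrist_force: [-3.5, -0.6, -0.1]
finger_gap: 31.6
gripper_force: 50.1
```

```bash
python3 -c "
from h import *
rel()"
```

```text
t 11.45 along 127.0 left 39.03 z 297.4 p [660.2 105.4 297.4] yaw 1.494 q6 1.68 Ftool [-0.9 -3.5  0.1] Mtool [ 0.61 -0.26  0.03] gap 31.6
```

Request:
jog_arm(increments=[0, -0.06, 0, 0, 255, 0, 0, 0, 0, 255])

```text
time: 11.65
tool_pos: [659.9, 105.4, 297.6]
tool_rot: [-2.311, -2.128, -0.0]
wrist_force: [-1.0, 0.6, -1.6]
finger_gap: 31.4
gripper_force: 50.1
```

```bash
python3 -c "
from h import *
rel()"
```

```text
t 11.65 along 126.7 left 39.16 z 297.6 p [659.9 105.4 297.6] yaw 1.489 q6 1.69 Ftool [ 0.5 -1.1  1.6] Mtool [0.14 0.09 0.03] gap 31.4
```

Request:
jog_arm(increments=[0.39, -0.05, 0, -0.07, 255, 0.4, -0.03, 0, -0.06, 255])

```text
time: 11.85
tool_pos: [659.5, 113.0, 297.7]
tool_rot: [2.165, 2.276, 0.0]
wrist_force: [0.3, 0.7, -1.9]
finger_gap: 31.2
gripper_force: 50.1
```

```bash
python3 -c "
from h import *
rel()"
```

```text
t 11.85 along 128.3 left 46.59 z 297.7 p [659.5 113.  297.7] yaw 1.621 q6 1.57 Ftool [0.7 0.3 1.9] Mtool [0.03 0.02 0.03] gap 31.2
```

Request:
jog_arm(increments=[0.39, -0.01, 0, -0.07, 255, 0.4, 0, 0, -0.05, 255, 0.4, -0.01, 0, -0.04, 255])

```text
time: 12.15
tool_pos: [658.0, 125.0, 297.7]
tool_rot: [1.977, 2.441, 0.0]
wrist_force: [0.8, 0.8, -0.3]
finger_gap: 31.0
gripper_force: 50.0
```

```bash
python3 -c "
from h import *
rel()"
```

```text
t 12.15 along 129.9 left 58.53 z 297.7 p [658.  125.  297.7] yaw 1.78 q6 1.42 Ftool [0.6 1.  0.3] Mtool [ 0.07 -0.04  0.03] gap 31.0
```

Request:
jog_arm(increments=[0.4, 0.03, 0, -0.03, 255, 0.4, 0.01, 0, -0.02, 255, 0.4, 0, 0, 0, 255, 0.4, 0, 0, 0, 255])

```text
time: 12.55
tool_pos: [654.3, 140.9, 297.7]
tool_rot: [1.917, 2.489, 0.0]
wrist_force: [-0.3, 0.2, -0.7]
finger_gap: 31.1
gripper_force: 50.0
```

```bash
python3 -c "
from h import *
rel()"
```

```text
t 12.55 along 130.4 left 74.88 z 297.7 p [654.3 140.9 297.7] yaw 1.829 q6 1.4 Ftool [ 0.3 -0.2  0.7] Mtool [0.   0.01 0.  ] gap 31.1
```

Now on the straight leg by the post, free of force. Slide on, slowing near the stop (about left = 126).

Request:
jog_arm(increments=[0.5, 0, 0, 0, 255, 0.5, 0, 0, 0, 255, 0.5, 0, 0, 0, 255, 0.5, 0, 0, 0, 255, 0.5, 0, 0, 0, 255, 0.5, 0, 0, 0, 255, 0.5, 0, 0, 0, 255, 0.5, 0, 0, 0, 255])

```text
time: 13.35
tool_pos: [644.0, 179.7, 297.7]
tool_rot: [-1.916, -2.49, 0.0]
wrist_force: [-0.3, 0.3, -1.5]
finger_gap: 31.3
gripper_force: 50.0
```

```bash
python3 -c "
from h import *
rel()"
```

```text
t 13.35 along 130.5 left 115.05 z 297.7 p [644.  179.7 297.7] yaw 1.83 q6 1.46 Ftool [ 0.3 -0.2  1.5] Mtool [ 0.03  0.01 -0.04] gap 31.3
```

Request:
jog_arm(increments=[0.3, 0, 0, 0, 255, 0.2, 0, 0, 0, 255, 0.15, 0, 0, 0, 255, 0.1, 0, 0, 0, 255, 0.1, 0, 0, 0, 255, 0, 0, 0, 0, 255])

```text
time: 13.95
tool_pos: [641.9, 187.5, 297.7]
tool_rot: [-1.916, -2.49, 0.0]
wrist_force: [1.1, -0.1, -0.9]
finger_gap: 31.2
gripper_force: 50.0
```

```bash
python3 -c "
from h import *
rel()"
```

```text
t 13.95 along 130.5 left 123.12 z 297.7 p [641.9 187.5 297.7] yaw 1.83 q6 1.47 Ftool [-0.4  1.   0.9] Mtool [ 0.03 -0.04  0.05] gap 31.2
```

Request:
jog_arm(increments=[0.1, 0, 0, 0, 255, 0.1, 0, 0, 0, 255, 0.1, 0, 0, 0, 255, 0, 0, 0, 0, 255])

```text
time: 14.35
tool_pos: [641.2, 190.5, 297.7]
tool_rot: [1.916, 2.49, -0.0]
wrist_force: [1.8, 1.3, -1.3]
finger_gap: 31.2
gripper_force: 50.0
```

```bash
python3 -c "
from h import *
rel()"
```

```text
t 14.35 along 130.5 left 126.19 z 297.7 p [641.2 190.5 297.7] yaw 1.83 q6 1.48 Ftool [0.8 2.1 1.3] Mtool [-0.01 -0.03  0.05] gap 31.2
```

Request:
jog_arm(increments=[0.1, 0, 0, 0, 255, 0.1, 0, 0, 0, 255, 0, 0, 0, 0, 255])

```text
time: 14.65
tool_pos: [641.0, 191.1, 297.7]
tool_rot: [1.916, 2.486, -0.003]
wrist_force: [2.4, -9.5, -2.0]
finger_gap: 31.4
gripper_force: 50.0
```

```bash
python3 -c "
from h import *
rel()"
```

```text
t 14.65 along 130.5 left 126.81 z 297.7 p [641.  191.1 297.7] yaw 1.828 q6 1.48 Ftool [-9.8 -0.2  2. ] Mtool [ 0.13 -1.72  0.09] gap 31.4
```

The block is against the stop disc with about 10 N. Ease off a little, then open slowly.

Request:
jog_arm(increments=[-0.07, 0, 0.05, 0, 255, 0, 0, 0, 0, 255, 0, 0, 0, 0, 150, 0, 0, 0, 0, 140, 0, 0, 0, 0, 120, 0, 0, 0, 0, 80, 0, 0, 0, 0, 40, 0, 0, 0, 0, 0, 0, 0, 0, 0, 0, 0, 0, 0, 0, 0])

```text
time: 15.65
tool_pos: [640.8, 191.7, 297.2]
tool_rot: [-1.916, -2.49, -0.0]
wrist_force: [0.4, -0.4, -0.2]
finger_gap: 85.4
gripper_force: 0.0
```

```bash
python3 -c "
from h import *
rel()"
```

```text
t 15.65 along 130.5 left 127.46 z 297.2 p [640.8 191.7 297.2] yaw 1.83 q6 1.48 Ftool [-0.5  0.2  0.2] Mtool [0.02 0.01 0.05] gap 85.4
```

Request:
jog_arm(increments=[0, 0, -1, 0, 0, 0, 0, -2.5, 0, 0, 0, 0, -3.5, 0, 0, 0, 0, -3, 0, 0, -3, -2.5, 0, 0, 0, -3, -2.5, 0, 0, 0, -3, -2.5, 0, 0, 0, -3, -2.5, 0, 0, 0, -3, -2.5, 0, 0, 0, 0, 0, 0, 0, 0])

```text
time: 16.65
tool_pos: [556.8, 11.6, 398.6]
tool_rot: [1.92, 2.485, -0.0]
wrist_force: [0.4, -0.0, 0.2]
finger_gap: 85.5
gripper_force: 0.0
```

```bash
python3 - <<'E'
from h import *
rel()
a=cams.read_camera('top');b=cams.read_camera('side')
cv2.imwrite('pics/g_top.png',a);cv2.imwrite('pics/g_side.png',b)
z=lambda im,x,y,w,h,k:cv2.resize(im[y:y+h,x:x+w],None,fx=k,fy=k,interpolation=cv2.INTER_CUBIC)
cv2.imwrite('pics/g1.png',np.hstack([z(a,205,160,110,150,4)[:600,:400],z(b,190,200,100,150,4)]))
for n in('top','side'):
    d=cv2.absdiff(cv2.imread(f'pics/{n}0.png'),cv2.imread(f'pics/g_{n}.png')).max(2)>60
    m=cv2.connectedComponentsWithStats(cv2.morphologyEx(d.astype(np.uint8),cv2.MORPH_OPEN,np.ones((3,3))))[2]; print(n,[r.tolist() for r in m[1:] if r[4]>15][:14])
E
```

```text
t 16.65 along 3.0 left -24.99 z 398.6 p [556.8  11.6 398.6] yaw 1.826 q6 1.19 Ftool [-0.1  0.3 -0.2] Mtool [-0.02  0.04  0.03] gap 85.5
top [[345, 166, 5, 18, 78], [233, 177, 7, 4, 24], [235, 182, 11, 6, 48], [279, 187, 5, 5, 24], [286, 188, 5, 5, 23], [292, 191, 6, 5, 24], [252, 199, 5, 4, 17], [308, 219, 5, 14, 53], [294, 220, 5, 8, 26], [271, 222, 7, 11, 41], [346, 227, 8, 48, 275], [276, 229, 23, 26, 108], [290, 247, 7, 7, 24], [366, 251, 25, 14, 243]]
side [[468, 0, 133, 247, 8193], [259, 38, 82, 112, 4137], [308, 46, 6, 8, 37], [309, 55, 7, 7, 32], [612, 70, 28, 114, 1423], [245, 101, 14, 22, 199], [259, 144, 5, 10, 42], [348, 167, 15, 25, 337], [567, 181, 15, 15, 119], [348, 193, 14, 10, 108], [560, 198, 57, 72, 2186], [293, 222, 21, 26, 194], [345, 227, 103, 54, 2331], [312, 229, 6, 5, 18]]
```

View pics/g1.png

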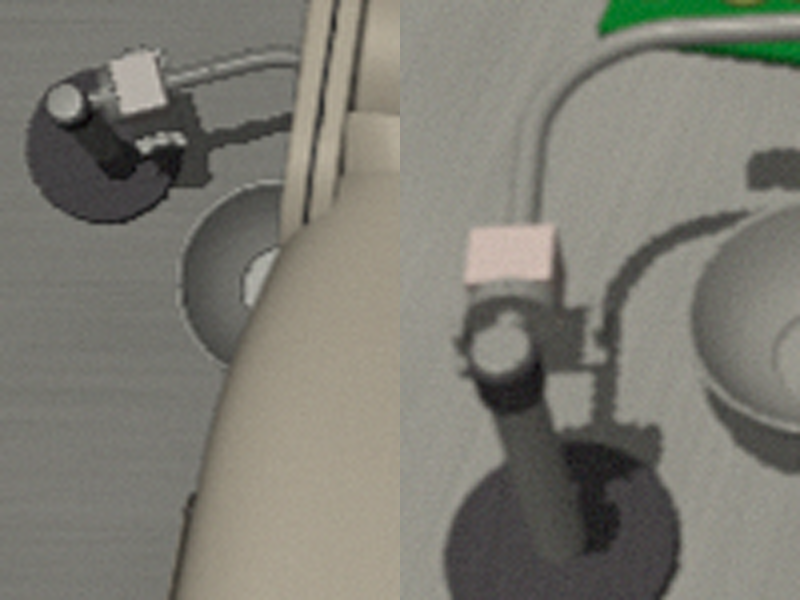

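The pictures show the block level on the rod, tight against the disc at top (112,90) and side (510,285), with its hooks down. The neighbours in view have not moved and the gripper is clear, so I am handing it in.

```bash
python3 -c "
from h import *
print(manip.sign_off())"
```

```text
the job is handed in; nothing more can be done
None
```

The white hook block is on the rail, slid round the bend and up against the stop disc with its hooks down; the gripper is clear and the job was handed in at about 17 s, with wrist-force readings never above about 10 N.

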